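# Lay out a trailer hub's bearing parts in fitting order

### The job

Lay the trailer hub's parts out down the middle of the black rubber mat in the order they go on the stub axle, leaving the hub, the stub axle, the grease tub and the spray can where they stand. The large bearing goes midway between the stub axle and the hub, with the orange oil seal lying flat and centred on top of it. On the hub's other side, away from the stub axle, come the small bearing next to the hub, then the castle nut, then the red grease cap, upright in one straight line with a finger's width (about 20 mm) of mat between neighbours.

Things in the scene. Friction and masses are not known exactly. Their poses are not given: they have to be found in the camera images.
- mat: Fixed black ribbed rubber bench mat, 130 x 860 x 4 mm, lying in front of the robot, with its length roughly left to right. Origin: centre of its underside. Its y axis runs along its length, its x axis across it, so its middle line is x = 0 in its own frame. Hub and stub axle stand on this middle line, about 225 mm apart between centres.
- hub: Grey cast trailer hub standing on the mat: round flange 112 mm across with its top 25 mm above the mat, four studs rising from the flange to 45 mm above the mat, open central boss 62 mm across and 50 mm high. Heavy (2 kg) but loose. It can stand either left or right of the stub axle. Origin: centre of its underside, on the mat's top.
- stub: Bolt-on stub axle standing upright on the mat: grey square base plate 100 x 100 x 12 mm with a bright steel stepped spindle (43 mm across at its foot, 25 mm at the threaded top) rising to 115 mm. Heavy (1.6 kg) but loose. Origin: centre of the underside of its plate, on the mat's top.
- large_bearing_mid (a point): Large tapered roller bearing with a brass-coloured cage, 59 mm outer diameter, 35 mm bore, 17 mm high, lying flat on the cardboard (3 mm thick, fixed, beyond the mat). Point: its centre, half-way up. z is its axis, up. Grip it round the outside.
- small_bearing_mid (a point): Small tapered roller bearing with a black cage and bright rollers, 50 mm outer diameter, 27 mm bore, 15 mm high, lying flat on the cardboard. Point: its centre, half-way up. z is its axis, up. Grip it round the outside.
- seal_mid (a point): Orange oil seal ring with a black lip inside, 52 mm outer diameter, 35 mm bore, 10 mm thick, lying flat on the cardboard. Point: its centre, half-way up. z is its axis, up. Grip it round the outside.
- nut_mid (a point): Brass-coloured castle nut, hexagon 38 mm across flats (44 mm across corners) and 16 mm high with a slotted crown 33 mm across above it, 24 mm high in all, standing on the cardboard with the crown up. Point: its centre, 12 mm above its underside. z is its axis, up; x points at the middle of a flat, and the other flats follow every 60 degrees.
- cap_mid (a point): Red grease cap, a domed cup standing with its dome up on the cardboard: straight side 50 mm in diameter up to 22 mm, dome to 36 mm high in all. Point: its centre, 18 mm above its rim. z is its axis, up.
- tub: Grease tub with a yellow band and a green lid 90 mm across, 74 mm high, standing on the bench beyond the mat, at the left or the right. A bystander. Origin: centre of its underside.
- can: Blue and white spray can, 65 mm across, 186 mm high with its nozzle, standing on the bench beyond the mat, on the side that the tub does not take. A bystander. Origin: centre of its underside.
Mind the look-alikes: they are no part of the job. What is shaped like the part that bears large_bearing_mid but blue or green is not meant.

How it is judged:
By the outcome, as a careful person would: the job done as asked, in the order asked, and still so for the second after the job is handed in, with the robot touching nothing.
It also fails if it takes over 125 s, if anything falls off the work surface, if the arm or the gripper's body presses on something with over 40 N, if the wrist force passes 120 N, or if a joint passes its speed limit or range.

### The arm

A 7-joint arm with a two-finger parallel gripper is mounted at the origin on the work surface. World frame = base frame: x ahead of the robot, y to its left, z up, the work surface at z = 0. Lengths are in m, angles in rad, forces in N, time in s.
With the tool pointing down it reaches from about 0.425 to 1.025 m from the base axis. Payload 9.4 kg.
Tool frame: the origin (TCP) lies midway between the tips of the shut fingers; the grasp point (between the pads) lies 19 mm behind it; x points along the fingers, y is the direction in which the jaws open and shut, and the axes are right-handed (so a half turn about x gives the same grasp; the last joint's range is limited). The gripper opens to 85 mm and grips with 20 to 120 N. Pads are 22 mm wide; open, the fingers measure 114 mm over their backs; the gripper's body (76 mm by 85 mm) begins 54 mm behind the grasp point. The pads swing forward as they close: fully open they stand 13 mm farther back than shut.
Start: joints at [1.192, 0.599, -0.003, 1.599, 0.002, 0.943, -0.08], TCP at [0.215, -0.692, 0.231] pointing down, gripper open.
Joint ranges: [-2.57, 2.57], [-0.35, 1.97], [-1.29, 1.29], [0.11, 2.56], [-1.05, 4.19], [0.11, 1.86], [-2.63, 2.63]. Speed limits (rad/s): [2.22, 2.22, 3.01, 3.01, 3.14, 3.14, 3.14].

### API

Orientations are given as a unit quaternion [x, y, z, w].
In Python, from workcell import bot gives the robot as it stands.
- The arm moves only by the tool play_rows, never from a script. Its arguments are lists of equal length, an entry for each row: "offset": the shift along the tool's x, y, z in mm, a list of three; "turn": the turn about the tool's x in degrees. In form: {"offset": [[dx, dy, dz], ...], "turn": [turn, ...]}. A call has 1 to 20 rows; each row shifts and turns the commanded pose from where the row before left it, along the tool's axes as they then stand; what a row does not reach is not made up. A row lasts 1/8 s, in which the tool goes at most 62.5 mm and 10.7 degrees, less where a joint would pass 70% of its speed; a pose out of reach is approached as far as the arm can. A call with a gripper value outside its range is refused whole. "gripper" is the finger opening in mm, from 0 to 85.4, set as the call begins (left out, the last holds). The fingers move at their own pace and stop on an object; "grip_force" is the grip in N (left out, the last holds). Time passes only in rows, so rows that do not move let the fingers close. It gives the time, the measured TCP pose, the force and the opening at its end, in the units of the state.
- bot.read_state(): the state, without advancing time (a new reading comes with each control period).
- bot.capture(name): name is "side" or "top"; returns a dict with "img" (384x512x3 uint8, red, green, blue), "fx", "fy", "cx", "cy" (pixels), "R" (3x3) and "t" (3): a world point X has camera coordinates R X + t. Camera axes: x right, y down, z forward; pixel columns grow to the right and rows downward; lengths in m; the calibration is good to about 2 mm. A picture is of the moment at which its call begins. There is no depth.
- bot.job_done(): hands the job in, once; it reports no verdict.
Trained networks look in a picture, given as the dict that the camera call returned (one of the last four; its "shot" number tells which), for a name from the list of things; names that differ only in an ending like _2 or _b are one class to them, and where a whole thing is asked for, a point or a joint stands for the part that bears it (a point fixed in the world has none). Each returns a list of dicts, best first, with "confidence" (0 to 1); they miss things now and then, are a little off and sometimes report something else, mostly with a low value. They report only what shows in the picture. A call takes as long as a camera call. They do not tell look-alikes from the thing itself.
- bot.look_for(query, picture): "location" ([x, y, z] in m, in world coordinates, good to about 4 mm: the middle of the surface that is visible of it).
The state is a dict: "clock": time; "joint_positions": joint angles; "dq": joint speeds; "joint_torque": joint torques, N m; "tcp_pos": TCP position; "tool_rot": TCP orientation; "contact_force": force on the tool from outside, world axes, zero at the start; "moment": the same for the moment, N m; "width": finger opening in m.
Only numpy, scipy, OpenCV 4.12 (cv2) and the standard library are available. Lean on these libraries where they do the work, as an engineer would, in place of code of your own. Each camera call takes 0.05 s, during which the arm holds its last target. There are 200 camera calls.

## Working session

There is one attempt and no reset: what is moved stays moved. The work goes in short steps, Python scripts to look and compute and a tool call to move; the robot and the scene stay as the last step left them, time stands still between calls to the robot, and variables do not carry over. Pictures are saved under pics/ and viewed, about 12 in all and at most 16, crops included, and the job is handed in when it is done.

Besides the shell and the picture viewer there is one more tool, called after "Call:" as a command line: name --pt "numbers of a row" for each row, then --argument value for the rest. play_rows: Moves the arm, as the interface text tells. Its arguments: {"type":"object","properties":{"offset":{"type":"array","items":{"type":"array","items":{"type":"number"}}},"turn":{"type":"array","items":{"type":"number"}},"gripper":{"type":"number"},"grip_force":{"type":"number"}},"required":["offset","turn"]}

```bash
mkdir -p pics; cat > h.py <<'E'
import numpy as np, cv2
from workcell import bot
def snap(cam,name=None):
    p=bot.capture(cam)
    if name: cv2.imwrite(f'pics/{name}.png',p['img'][:,:,::-1])
    return p
def ray(p,u,v,z):
    d=p['R'].T@np.array([(u-p['cx'])/p['fx'],(v-p['cy'])/p['fy'],1]); c=-p['R'].T@p['t']
    return c+d*(z-c[2])/d[2]
def proj(p,X):
    q=p['R']@np.array(X)+p['t']; return p['fx']*q[0]/q[2]+p['cx'],p['fy']*q[1]/q[2]+p['cy']
E
python3 - <<'E'
from h import *
s=bot.read_state();print(s)
a=snap('top','top0');b=snap('side','side0')
for p in (a,b):
    print(p['fx'],-p['R'].T@p['t'],p['R'].round(2).tolist())
    for n in ['mat','hub','stub','large_bearing_mid','small_bearing_mid','seal_mid','nut_mid','cap_mid','tub','can']:
        for d in bot.look_for(n,p): print(n,round(d['confidence'],2),np.round(d['location'],3),np.round(proj(p,d['location'])))
E
```

```text
{'clock': 0.0, 'joint_positions': array([ 1.19231834,  0.60012311, -0.00255   ,  1.60014438,  0.00181431,
        0.94289516, -0.07976495]), 'dq': array([-0.0004731 ,  0.00015775, -0.00046756, -0.0008225 , -0.00087933,
       -0.00205641, -0.00087624]), 'joint_torque': array([-6.12315694e-05, -7.76453519e+01,  1.56484880e+00, -2.58013487e+01,
        1.23838053e-02,  8.89750023e-03, -2.85003773e-05]), 'tcp_pos': array([ 0.21532495, -0.69178475,  0.23041314]), 'tool_rot': array([-0.69893073, -0.10686524,  0.69920244, -0.10579035]), 'contact_force': array([ 0.90126798, -0.63972363,  0.14266145]), 'moment': array([ 0.03339656,  0.0098929 , -0.00431272]), 'width': 0.08542221253749509}
499.8015258786471 [0.46276615 0.01824204 1.47035903] [[-0.02, -1.0, 0.01], [-0.99, 0.02, -0.14], [0.14, -0.01, -0.99]]
mat 0.93 [0.507 0.035 0.005] [246. 252.]
hub 0.78 [0.508 0.14  0.034] [209. 252.]
stub 0.7 [ 0.508 -0.086  0.015] [288. 251.]
large_bearing_mid 0.8 [ 0.662 -0.206  0.02 ] [327. 197.]
large_bearing_mid 0.76 [ 0.853 -0.039  0.016] [269. 135.]
large_bearing_mid 0.63 [ 0.778 -0.164  0.014] [311
[... 559 characters left out ...]

hub 0.95 [0.506 0.147 0.031] [308. 246.]
stub 0.79 [ 0.506 -0.075  0.012] [315. 185.]
large_bearing_mid 0.7 [ 0.776 -0.253  0.014] [229. 133.]
large_bearing_mid 0.69 [ 0.663 -0.196  0.016] [264. 149.]
large_bearing_mid 0.59 [ 0.849 -0.035  0.019] [186. 179.]
large_bearing_mid 0.55 [ 0.78  -0.158  0.013] [221. 154.]
small_bearing_mid 0.64 [0.667 0.118 0.017] [242. 231.]
small_bearing_mid 0.55 [ 0.504 -0.076  0.017] [316. 184.]
seal_mid 0.5 [ 0.654 -0.099  0.008] [262. 174.]
nut_mid 0.69 [0.648 0.225 0.021] [241. 267.]
nut_mid 0.5 [ 0.663 -0.196  0.017] [264. 149.]
cap_mid 0.53 [0.661 0.03  0.029] [251. 202.]
tub 0.92 [ 0.698 -0.365  0.063] [261. 100.]
can 0.97 [0.676 0.427 0.128] [204. 320.]
```

```bash
python3 - <<'E'
import cv2
a=cv2.imread('pics/top0.png')
c=cv2.resize(a[100:290,90:440],None,fx=2.28,fy=2.28,interpolation=cv2.INTER_CUBIC);cv2.imwrite('pics/a.png',c)
b=cv2.imread('pics/side0.png')
cv2.imwrite('pics/b.png',cv2.resize(b[80:300,150:400],None,fx=2.7,fy=2.7,interpolation=cv2.INTER_CUBIC))
E
```

```text
(no output)
```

View pics/a.png

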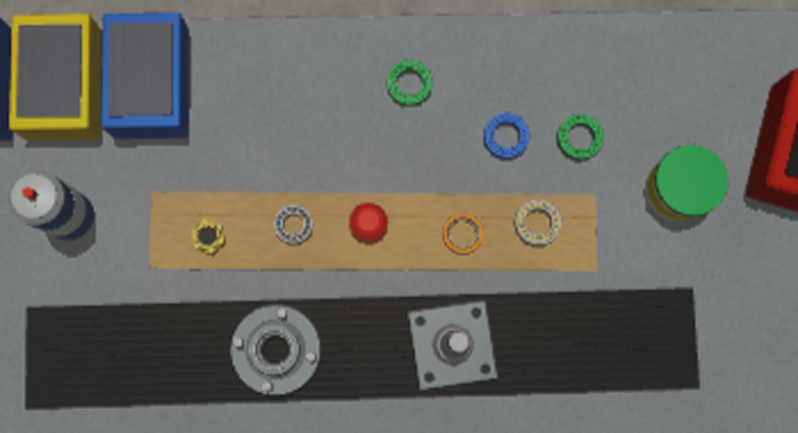

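View pics/b.png

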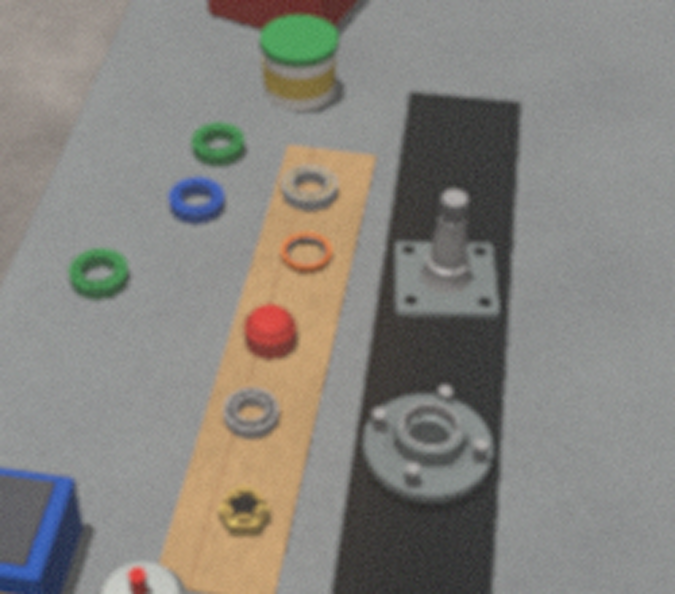

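The top crop shows, left to right on the cardboard: nut (209,237), small bearing (293,225), red cap (368,222), orange seal (462,233) and the brass/cream large-bearing (537,222). The ring candidates off the cardboard are green (410,82), blue (507,136) and green (580,137), so they are look-alikes. The large bearing is the cream ring on the cardboard. The hub (275,349) is left of the stub (455,345). Next I'll refine positions by fitting silhouettes.

```bash
cat >> h.py <<'E'
def cyl(x,y,parts):
    t=np.linspace(0,2*np.pi,48,endpoint=False)
    return np.concatenate([np.c_[x+r*np.cos(t),y+r*np.sin(t),np.full(48,z)] for r,z in parts])
def hullc(pts):
    h=cv2.convexHull(np.float32(pts).reshape(-1,1,2)); m=cv2.moments(h); return np.array([m['m10'],m['m01']])/m['m00'],m['m00']
def fit(p,mask,guess,parts,win=28):
    u,v=proj(p,[*guess,parts[0][1]]); u,v=int(u),int(v)
    w=np.zeros_like(mask); w[max(v-win,0):v+win,max(u-win,0):u+win]=1
    n,l,st,c=cv2.connectedComponentsWithStats(mask*w)
    i=min(range(1,n),key=lambda i:np.hypot(*(c[i]-[u,v]))-0.3*np.sqrt(st[i,4]))
    yy,xx=np.nonzero(l==i)
    pix=np.concatenate([np.c_[xx+a,yy+b] for a in(-.5,.5) for b in(-.5,.5)])
    mc,ma=hullc(pix); g=np.array(guess,float)
    for _ in range(6):
        f=lambda g:hullc([proj(p,X) for X in cyl(*g,parts)])
        c0,a0=f(g); J=np.c_[(f(g+[.01,0])[0]-c0)/.01,(f(g+[0,.01])[0]-c0)/.01]
        g=g+np.linalg.solve(J,mc-c0)
    return g,ma/a0
E
cat > m1.py <<'E'
from h import *
P={'lb':((.66,-.20),[(.0295,.003),(.0295,.020)]),'seal':((.652,-.10),[(.026,.003),(.026,.013)]),'cap':((.665,.022),[(.025,.003),(.025,.025),(.016,.036)]),
 'sb':((.667,.115),[(.025,.003),(.025,.018)]),'nut':((.649,.223),[(.021,.003),(.021,.019),(.0165,.027)]),
 'hub':((.507,.143),[(.056,.004),(.056,.029),(.031,.054)])}
for cam in('top','side'):
    p=snap(cam); im=p['img']; hsv=cv2.cvtColor(cv2.GaussianBlur(im,(3,3),0),cv2.COLOR_RGB2HSV).astype(int)
    # cardboard colour model
    lab=cv2.cvtColor(im,cv2.COLOR_RGB2LAB).astype(int)
    u,v=[int(k) for k in proj(p,[.66,.165,.003])]
    ref=np.median(lab[v-3:v+4,u-3:u+4].reshape(-1,3),0); print(cam,ref)
    nc=(np.sqrt((((lab-ref)*[.5,1,1])**2).sum(2))>14).astype(np.uint8)
    for n,(g,parts) in P.items():
        m=nc if n!='hub' else (hsv[:,:,2]>75).astype(np.uint8)
        win=28 if n!='hub' else 34
        try:
            r,a=fit(p,m,g,parts,win); print(n,r.round(4),'area ratio',round(a,2))
        except Exception as e: print(n,e)
    dark=((hsv[:,:,2]<70)).astype(np.uint8)
    k,l,st,c=cv2.connectedComponentsWithStats(dark); i=1+np.argmax(st[1:,4])
    h=np.array(np.nonzero(l==i)).T[:,::-1]
    W=np.array([ray(p,*q,.004)[:2] for q in h]).astype(np.float32)
    # mid line from edge points per y bin
    E=[]
    for y in np.arange(-.35,.45,.02):
        if -.16<y<-.02 or .06<y<.22: continue
        s=W[abs(W[:,1]-y)<.01]
        if len(s)>10: E.append((y,s[:,0].min(),s[:,0].max()))
    E=np.array(E); k=[np.median(E[:,2]-E[:,1])]; f=np.polyfit(E[:,0],(E[:,1]+E[:,2])/2,1)
    print('mat width',k,'mid x=',f[1].round(4),'+',f[0].round(4),'*y; y ends',W[:,1].min(),W[:,1].max(), 'resid',np.std(np.polyval(f,E[:,0])-(E[:,1]+E[:,2])/2).round(4))
E
python3 m1.py
```

```text
top [146. 133. 157.]
lb [ 0.6628 -0.2013] area ratio 1.13
seal [ 0.6507 -0.1048] area ratio 1.11
cap [0.6652 0.0174] area ratio 1.16
sb [0.6658 0.1143] area ratio 1.12
nut [0.6524 0.2249] area ratio 18.05
hub [0.5062 0.137 ] area ratio 1.05
mat width [np.float64(0.12513837218284607)] mid x= 0.5071 + -0.0109 *y; y ends -0.40063113 0.45574862 resid 0.0007
side [172. 135. 156.]
lb [ 0.6609 -0.1944] area ratio 10.19
seal [ 0.6504 -0.1029] area ratio 1.07
cap [0.6658 0.0179] area ratio 1.14
sb [0.6656 0.1163] area ratio 1.04
nut [0.6502 0.2268] area ratio 0.88
hub [0.5097 0.1481] area ratio 2.67
mat width [np.float64(0.1233682930469513)] mid x= 0.506 + -0.0079 *y; y ends 0.1276414 0.458563 resid 0.0001
```

```bash
cat >> h.py <<'E'
from scipy.spatial.transform import Rotation as Ro
def plan(x=None,y=None,z=None,yaw=None):
    "yaw: wanted world angle of the jaw axis (deg, mod 180); prints turn, then offset in axes after the turn"
    s=bot.read_state(); R=Ro.from_quat(s['tool_rot']).as_matrix(); a=np.degrees(np.arctan2(R[1,1],R[0,1]))
    t=0 if yaw is None else (-(yaw-a)+90)%180-90
    R2=R@Ro.from_euler('x',t,degrees=True).as_matrix()
    p=s['tcp_pos']; d=np.array([p[0] if x is None else x,p[1] if y is None else y,p[2] if z is None else z])-p
    print('tcp',p.round(4),'tilt',np.degrees(np.arccos(-R[2,0])).round(2),'jaw',a.round(1),'q7',s['joint_positions'][6].round(2),'turn',round(t,1),'offset mm',(R2.T@d*1000).round(1),'w',s['width'].round(4),'F',s['contact_force'].round(1),'t',round(s['clock'],2))
E
python3 - <<'E'
from h import *
p=snap('top'); q=[ray(p,u/2.28+90-.28,v/2.28+100-.28,.016)[:2] for u,v in [(410,313),(483,301),(497,375),(421,390)]]
print(np.mean(q,0).round(4), [np.linalg.norm(q[i]-q[i-1]).round(3) for i in range(4)])
u,v=[int(k) for k in proj(p,[.651,.226,.02])]
A=p['img'][v-24:v+25,u-24:u+25]
s=snap('side'); u,v=[int(k) for k in proj(s,[.651,.226,.02])]
B=s['img'][v-24:v+25,u-24:u+25]
cv2.imwrite('pics/nut.png',cv2.resize(np.hstack([A,B])[:,:,::-1],None,fx=8,fy=8,interpolation=cv2.INTER_CUBIC))
plan(.662,-.201,.15,0)
E
```

```text
[ 0.5081 -0.0878] [np.float64(0.098), np.float64(0.095), np.float64(0.095), np.float64(0.098)]Traceback (most recent call last):
  File "<stdin>", line 9, in <module>
  File "h.py", line 37, in plan
    print('tcp',p.round(4),'tilt',np.degrees(np.arccos(-R[2,0])).round(2),'jaw',a.round(1),'q7',s['joint_positions'][6].round(2),'turn',round(t,1),'offset mm',(R2.T@d*1000).round(1),'w',s['width'].round(4),'F',s['contact_force'].round(1),'t',round(s['clock'],2))
                                                                                                                                                                                          ^^^^^^^^^^^^^^^^
AttributeError: 'float' object has no attribute 'round'
```

View pics/nut.png

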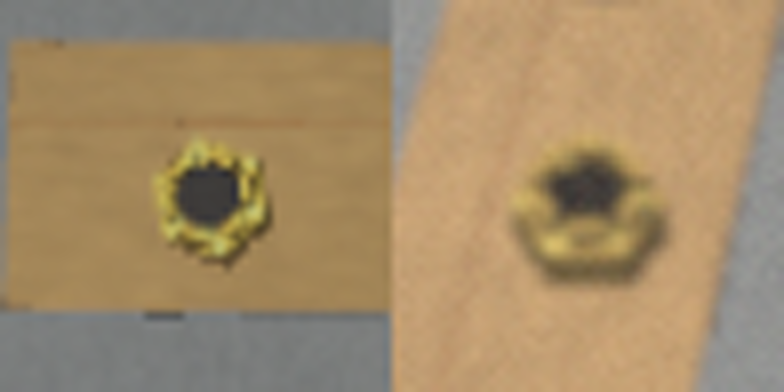

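```bash
sed -i "s/s\['width'\].round(4)/round(float(s['width']),4)/" h.py; cat > nut.py <<'E'
from h import *
best=[]
for cam in('top','side'):
    p=snap(cam); hsv=cv2.cvtColor(p['img'],cv2.COLOR_RGB2HSV).astype(float)
    u,v=proj(p,[.651,.226,.015]); u0,v0=int(u)-20,int(v)-20; S=8
    A=cv2.resize(p['img'][v0:v0+40,u0:u0+40],None,fx=S,fy=S,interpolation=cv2.INTER_CUBIC)
    lab=cv2.cvtColor(A,cv2.COLOR_RGB2LAB).astype(float); ref=np.median(lab[:, :60].reshape(-1,3),0)
    ref=np.median(lab.reshape(-1,3),0)
    # nut: brass is more yellow, or dark
    m=(np.sqrt((((lab-ref)*[.5,1,1])**2).sum(2))>12).astype(np.uint8)
    m=cv2.morphologyEx(m,cv2.MORPH_OPEN,np.ones((5,5)))
    w=np.zeros_like(m); cv2.circle(w,(160,160),100,1,-1); m*=w
    h=cv2.convexHull(np.argwhere(cv2.morphologyEx(m,cv2.MORPH_CLOSE,np.ones((9,9))))[:,::-1].astype(np.int32))
    H=np.zeros_like(m); cv2.fillConvexPoly(H,h,1)
    print(cam,H.sum()/64)
    for yaw in range(0,60,3):
      b=(0,)
      for x in np.arange(.645,.657,.001):
        for y in np.arange(.221,.232,.001):
          t=np.radians(yaw+30+60*np.arange(6)); c=np.linspace(0,6.28,24)
          X=[[x+.022*np.cos(k),y+.022*np.sin(k),z] for k in t for z in(.003,.019)]+[[x+.0165*np.cos(k),y+.0165*np.sin(k),.027] for k in c]
          q=np.array([proj(p,k) for k in X]); q=((q-[u0,v0]+.5)*S-.5)
          M=np.zeros_like(m); cv2.fillConvexPoly(M,cv2.convexHull(q.astype(np.int32)),1)
          b=max(b,((M&H).sum()/(M|H).sum(),x,y))
      best.append((round(b[0],3),cam,yaw,round(b[1],3),round(b[2],3)))
for cam in('top','side'):
    print([k for k in sorted(best,reverse=True) if k[1]==cam][:6])
plan(.662,-.201,.15,0)
E
python3 nut.py
```

```text
top 181.953125
side 262.359375
[(np.float64(0.891), 'top', 42, np.float64(0.652), np.float64(0.223)), (np.float64(0.89), 'top', 45, np.float64(0.652), np.float64(0.223)), (np.float64(0.89), 'top', 36, np.float64(0.652), np.float64(0.223)), (np.float64(0.888), 'top', 39, np.float64(0.652), np.float64(0.223)), (np.float64(0.886), 'top', 48, np.float64(0.652), np.float64(0.223)), (np.float64(0.885), 'top', 33, np.float64(0.652), np.float64(0.223))]
[(np.float64(0.89), 'side', 36, np.float64(0.65), np.float64(0.227)), (np.float64(0.889), 'side', 39, np.float64(0.65), np.float64(0.227)), (np.float64(0.888), 'side', 33, np.float64(0.65), np.float64(0.228)), (np.float64(0.883), 'side', 42, np.float64(0.65), np.float64(0.228)), (np.float64(0.881), 'side', 30, np.float64(0.65), np.float64(0.228)), (np.float64(0.876), 'side', 45, np.float64(0.65), np.float64(0.227))]
tcp [ 0.2155 -0.6922  0.2313] tilt 0.0 jaw -72.7 q7 -0.08 turn -72.7 offset mm [  81.2  446.5 -491.2] w 0.0854 F [ 0.1 -0.  -0.2] t 1.4
```

Call:
play_rows --pt "0 0 0" --pt "0 0 0" --pt "0 0 0" --pt "0 0 0" --pt "0 0 0" --pt "0 0 0" --pt "0 0 0" --pt "0 34.3 -37.8" --pt "0 34.3 -37.8" --pt "0 34.3 -37.8" --pt "0 34.3 -37.8" --pt "0 34.3 -37.8" --pt "0 34.3 -37.8" --pt "0 34.3 -37.8" --pt "0 34.3 -37.8" --pt "0 34.3 -37.8" --pt "0 34.3 -37.8" --pt "0 34.3 -37.8" --pt "0 34.3 -37.8" --pt "0 34.3 -37.8" --turn '[-10.4,-10.4,-10.4,-10.4,-10.4,-10.4,-10.3,0,0,0,0,0,0,0,0,0,0,0,0,0]' --gripper 80

```text
clock: 3.9
tcp_pos: [0.6625, -0.1998, 0.2314]
tool_rot: [-0.5, -0.5, 0.5, -0.5]
contact_force: [-0.1, -0.6, -0.0]
width: 0.0798
```

```bash
python3 -c "
from h import *
plan(.662,-.2,.003,0)"
```

```text
tcp [ 0.6625 -0.1998  0.2314] tilt 0.02 jaw -0.0 q7 -0.02 turn -0.0 offset mm [ 2.284e+02 -5.000e-01  2.000e-01] w 0.0798 F [-0.1 -0.6 -0. ] t 3.9
```

Call:
play_rows --pt "50 0 0.5" --pt "50 0 0.5" --pt "50 0 0" --pt "40 0 0" --pt "20 0 0" --pt "10 0 0" --pt "5 0 0" --pt "1 0 0" --pt "0 0 0" --turn '[0,0,0,0,0,0,0,0,0]'

```text
clock: 5.03
tcp_pos: [0.662, -0.2021, 0.0063]
tool_rot: [0.5, 0.499, -0.5, 0.5]
contact_force: [-0.4, -0.5, 0.2]
width: 0.0798
```

Call:
play_rows --pt "0 0 0" --pt "0 0 0" --pt "0 0 0" --pt "0 0 0" --pt "0 0 0" --pt "0 0 0" --turn '[0,0,0,0,0,0]' --gripper 50 --grip_force 40

```text
clock: 5.78
tcp_pos: [0.6621, -0.2021, 0.0064]
tool_rot: [0.5, 0.499, -0.5, 0.5]
contact_force: [-1.7, -0.6, 6.2]
width: 0.0568
```

Call:
play_rows --pt "-5 0 0" --pt "-15 0 0" --pt "-40 0 0" --pt "-50 0 0" --pt "-50 0 0" --pt "0 0 0" --turn '[0,0,0,0,0,0]'

```text
clock: 6.52
tcp_pos: [0.6637, -0.2023, 0.1707]
tool_rot: [0.502, 0.498, -0.499, 0.502]
contact_force: [0.4, -0.1, -3.8]
width: 0.0567
```

```bash
python3 -c "
from h import *
p=snap('side');u,v=[int(k) for k in proj(p,[.662,-.2,.17])]
cv2.imwrite('pics/g1.png',cv2.resize(p['img'][max(v-50,0):v+70,max(u-60,0):u+60,::-1],None,fx=5,fy=5,interpolation=cv2.INTER_CUBIC))
plan(.507,.0246,None,0)"
```

```text
tcp [ 0.6622 -0.2022  0.168 ] tilt 0.22 jaw -0.0 q7 -0.05 turn -0.0 offset mm [  -0.8 -155.2 -226.8] w 0.057 F [ 0.   0.2 -3.4] t 6.58
```

View pics/g1.png

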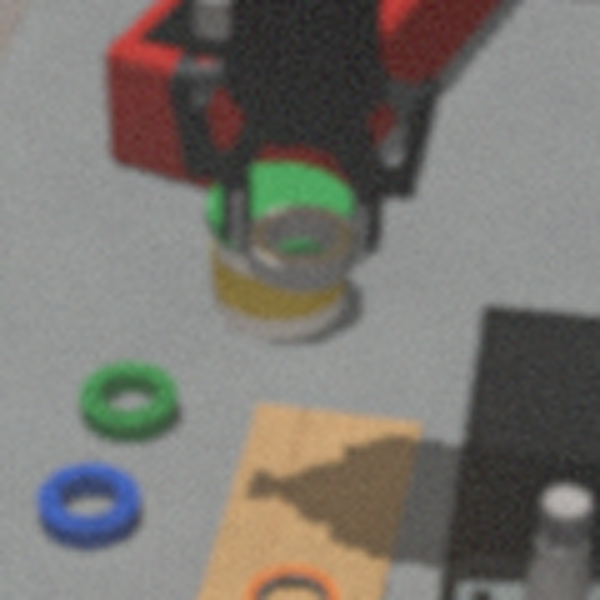

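Call:
play_rows --pt "0 -15 -22" --pt "0 -25 -36" --pt "0 -30 -44" --pt "0 -30 -44" --pt "0 -30 -44" --pt "0 -20 -29" --pt "0 -5 -8" --pt "20 0 0" --pt "40 0 0" --pt "40 0 0" --pt "30 0 0" --pt "15 0 0" --pt "5 0 0" --pt "0 0 0" --pt "0 0 0" --turn '[0,0,0,0,0,0,0,0,0,0,0,0,0,0,0]'

```text
clock: 8.45
tcp_pos: [0.507, 0.025, 0.0161]
tool_rot: [0.501, 0.5, -0.5, 0.5]
contact_force: [-0.4, 0.0, -1.6]
width: 0.0572
```

```bash
python3 -c "
from h import *
plan(.507,.0246,.008,0)"
```

```text
tcp [0.507  0.025  0.0161] tilt 0.08 jaw -0.0 q7 -0.62 turn -0.0 offset mm [ 8.1 -0.   0.4] w 0.0572 F [-0.4  0.  -1.6] t 8.45
```

Call:
play_rows --pt "4 0 0" --pt "3 0 0" --pt "1 0 0" --pt "0 0 0" --turn '[0,0,0,0]'

```text
clock: 8.95
tcp_pos: [0.5065, 0.0251, 0.0074]
tool_rot: [-0.5, -0.5, 0.5, -0.5]
contact_force: [-0.8, -0.7, 1.2]
width: 0.057
```

Call:
play_rows --pt "0 0 0" --pt "0 0 0" --pt "0 0 0" --pt "-10 0 0" --pt "-40 0 0" --pt "-50 0 0" --pt "-50 0 0" --pt "0 0 0" --turn '[0,0,0,0,0,0,0,0]' --gripper 78

```text
clock: 9.95
tcp_pos: [0.5081, 0.0251, 0.1613]
tool_rot: [0.502, 0.498, -0.498, 0.501]
contact_force: [0.8, -0.2, -0.7]
width: 0.0779
```

```bash
python3 -c "
from h import *
plan(.6505,-.1038,.004,0)"
```

```text
tcp [0.5081 0.0251 0.1613] tilt 0.38 jaw -0.1 q7 -0.49 turn -0.1 offset mm [158.2 141.3 129. ] w 0.0779 F [ 0.8 -0.2 -0.7] t 9.95
```

Call:
play_rows --pt "0 18 16" --pt "0 35 32" --pt "0 40 36" --pt "0 35 32" --pt "0 15 13" --pt "30 0 0" --pt "45 0 0" --pt "35 0 0" --pt "20 0 0" --pt "10 0 0" --pt "0 0 0" --pt "0 0 0" --turn '[0,0,0,0,0,0,0,0,0,0,0,0]'

```text
clock: 11.45
tcp_pos: [0.6502, -0.1039, 0.0184]
tool_rot: [0.5, 0.499, -0.5, 0.5]
contact_force: [0.5, 0.3, -0.9]
width: 0.0782
```

```bash
python3 -c "
from h import *
plan(.6505,-.1038,.002,0)
p=snap('side');u,v=[int(k) for k in proj(p,[.65,-.1,.03])]
cv2.imwrite('pics/g2.png',cv2.resize(p['img'][v-65:v+45,u-60:u+110,::-1],None,fx=4.5,fy=4.5,interpolation=cv2.INTER_CUBIC))
"
```

```text
tcp [ 0.6502 -0.1039  0.0184] tilt 0.09 jaw -0.0 q7 -0.31 turn -0.0 offset mm [16.4  0.3 -0.1] w 0.0782 F [ 0.5  0.3 -0.9] t 11.45
```

View pics/g2.png

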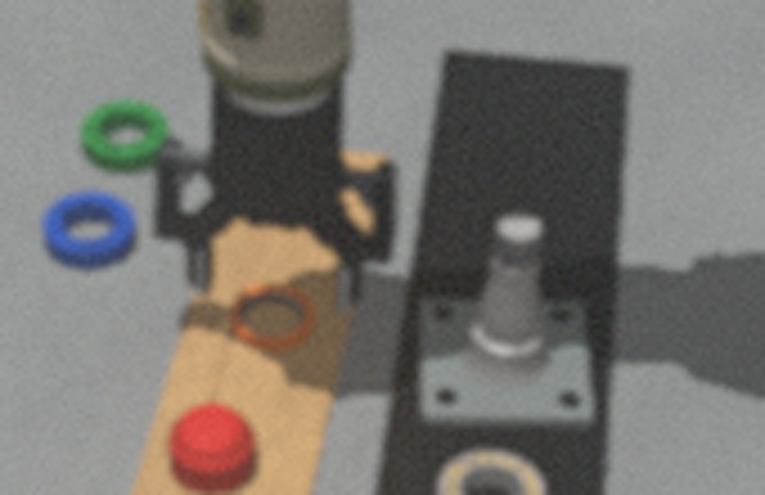

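Call:
play_rows --pt "8 0.3 0" --pt "5 0 0" --pt "2.5 0 0" --pt "0 0 0" --turn '[0,0,0,0]'

```text
clock: 12.0
tcp_pos: [0.6496, -0.1039, 0.0014]
tool_rot: [-0.5, -0.5, 0.5, -0.5]
contact_force: [-0.3, 0.2, 0.8]
width: 0.0782
```

Call:
play_rows --pt "0 0 0" --pt "0 0 0" --pt "0 0 0" --pt "0 0 0" --pt "0 0 0" --pt "0 0 0" --turn '[0,0,0,0,0,0]' --gripper 45 --grip_force 25

```text
clock: 12.75
tcp_pos: [0.6499, -0.1039, 0.0021]
tool_rot: [0.5, 0.5, -0.5, 0.5]
contact_force: [-1.3, 0.7, 5.7]
width: 0.0507
```

Call:
play_rows --pt "-5 0 0" --pt "-15 0 0" --pt "-40 0 0" --pt "-50 0 0" --pt "-40 0 0" --pt "0 0 0" --pt "0 0 0" --turn '[0,0,0,0,0,0,0]'

```text
clock: 13.62
tcp_pos: [0.6494, -0.1041, 0.152]
tool_rot: [-0.5, -0.5, 0.5, -0.5]
contact_force: [0.3, -1.1, -0.8]
width: 0.0507
```

```bash
python3 - <<'E'
from h import *
plan(.507,.025,.03,0)
p=snap('top')
s=snap('side')
for c,P in(('top',p),('side',s)):
    hsv=cv2.cvtColor(cv2.GaussianBlur(P['img'],(3,3),0),cv2.COLOR_RGB2HSV).astype(int)
    print(c,'hub by V>75')
    m=(hsv[:,:,2]>75).astype(np.uint8)
    try: print(fit(P,m,(.507,.0246),[(.0295,.004),(.0295,.021)],24))
    except Exception as e: print(e)
u,v=[int(k) for k in proj(s,[.65,-.1,.15])]
u2,v2=[int(k) for k in proj(p,[.507,.025,.02])]
A=cv2.resize(s['img'][max(v-40,0):max(v-40,0)+80,u-40:u+40,::-1],(400,400),interpolation=cv2.INTER_CUBIC)
B=cv2.resize(p['img'][v2-40:v2+40,u2-40:u2+40,::-1],(400,400),interpolation=cv2.INTER_CUBIC)
cv2.imwrite('pics/g3.png',np.hstack([A,B]))
E
```

```text
tcp [ 0.6494 -0.1041  0.152 ] tilt 0.02 jaw -0.0 q7 -0.23 turn -0.0 offset mm [ 122.  -142.4 -129.1] w 0.0507 F [ 0.3 -1.1 -0.8] t 13.62
top hub by V>75
(array([0.50682808, 0.02454153]), 1.1495060574158553)
side hub by V>75
(array([0.50882748, 0.0565198 ]), 2.752089116575379)
```

View pics/g3.png

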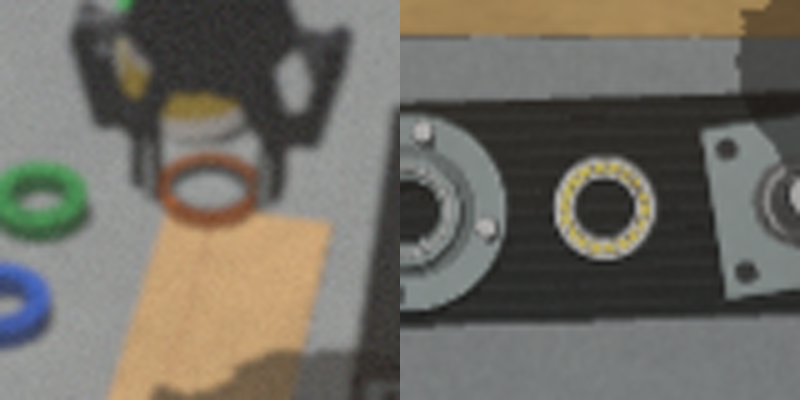

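Call:
play_rows --pt "0 -18 -16" --pt "0 -35 -32" --pt "0 -40 -36" --pt "0 -35 -32" --pt "0 -14.5 -13" --pt "25 0 0" --pt "40 0 0" --pt "30 0 0" --pt "15 0 0" --pt "8 0 0" --pt "4 0 0" --pt "0 0 0" --pt "0 0 0" --turn '[0,0,0,0,0,0,0,0,0,0,0,0,0]'

```text
clock: 15.35
tcp_pos: [0.5076, 0.0251, 0.0304]
tool_rot: [0.5, 0.5, -0.5, 0.5]
contact_force: [0.1, 0.3, -0.8]
width: 0.0503
```

```bash
python3 -c "
from h import *
plan(.5068,.0247,.0205,0)"
```

```text
tcp [0.5076 0.0251 0.0304] tilt 0.06 jaw -0.0 q7 -0.64 turn -0.0 offset mm [ 9.9 -0.8  0.4] w 0.0503 F [ 0.1  0.3 -0.8] t 15.35
```

Call:
play_rows --pt "5 -0.8 0.4" --pt "3 0 0" --pt "1.5 0 0" --pt "0 0 0" --turn '[0,0,0,0]'

```text
clock: 15.85
tcp_pos: [0.5064, 0.0248, 0.0202]
tool_rot: [-0.5, -0.5, 0.5, -0.5]
contact_force: [0.5, 0.3, -0.2]
width: 0.0508
```

Call:
play_rows --pt "0 0 0" --pt "0 0 0" --pt "0 0 0" --pt "-10 0 0" --pt "-40 0 0" --pt "-50 0 0" --pt "-30 0 0" --pt "0 0 0" --turn '[0,0,0,0,0,0,0,0]' --gripper 75

```text
clock: 16.85
tcp_pos: [0.5076, 0.0246, 0.153]
tool_rot: [0.501, 0.499, -0.499, 0.501]
contact_force: [-0.4, -0.3, -0.5]
width: 0.075
```

```bash
python3 -c "
from h import *
plan(.6657,.1153,.003,0)"
```

```text
tcp [0.5076 0.0246 0.153 ] tilt 0.27 jaw -0.0 q7 -0.52 turn -0.0 offset mm [150.8 157.4 -90.7] w 0.075 F [-0.4 -0.3 -0.5] t 16.85
```

Call:
play_rows --pt "0 18 -10" --pt "0 38 -22" --pt "0 45 -26" --pt "0 40 -22" --pt "0 18 -10.5" --pt "25 0 0" --pt "40 0 0" --pt "35 0 0" --pt "20 0 0" --pt "10 0 0" --pt "0 0 0" --pt "0 0 0" --turn '[0,0,0,0,0,0,0,0,0,0,0,0]'

```text
clock: 18.35
tcp_pos: [0.6662, 0.1154, 0.0214]
tool_rot: [0.501, 0.5, -0.5, 0.5]
contact_force: [-0.1, 0.1, -0.0]
width: 0.075
```

```bash
python3 - <<'E'
from h import *
plan(.6657,.1153,.003,0)
p=snap('top');s=snap('side')
o=[]
for P,X in((p,[.507,.025,.03]),(s,[.507,.025,.03])):
    u,v=[int(k) for k in proj(P,X)]; o.append(cv2.resize(P['img'][v-35:v+35,u-35:u+35,::-1],(400,400),interpolation=cv2.INTER_CUBIC))
cv2.imwrite('pics/g4.png',np.hstack(o))
for P in (p,s):
    hsv=cv2.cvtColor(cv2.GaussianBlur(P['img'],(3,3),0),cv2.COLOR_RGB2HSV).astype(int)
    m=((hsv[:,:,0]<22)&(hsv[:,:,1]>120)&(hsv[:,:,2]>70)).astype(np.uint8)
    try: print(fit(P,m,(.507,.0246),[(.026,.021),(.026,.031)],22))
    except Exception as e: print(e)
E
```

```text
tcp [0.6662 0.1154 0.0214] tilt 0.09 jaw -0.0 q7 -0.63 turn -0.0 offset mm [18.4 -0.5  0.1] w 0.075 F [-0.1  0.1 -0. ] t 18.35
min() iterable argument is empty
(array([0.50550618, 0.02378071]), 0.9481385584851086)
```

View pics/g4.png

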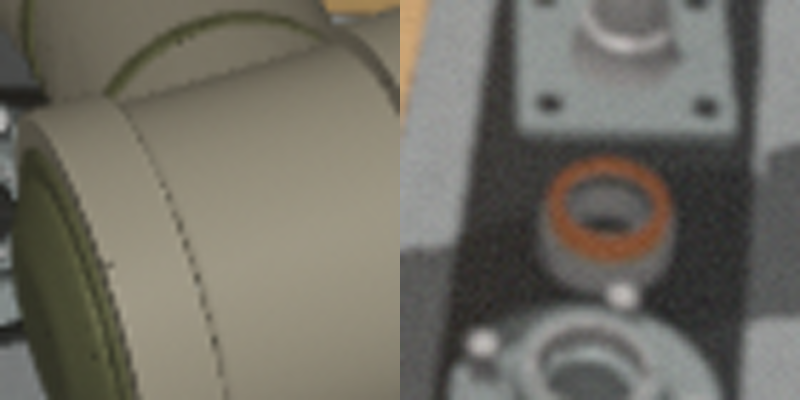

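The seal sits flat on the bearing and looks concentric. Next is the small bearing.

Call:
play_rows --pt "8 -0.5 0" --pt "6 0 0" --pt "3 0 0" --pt "0 0 0" --turn '[0,0,0,0]'

```text
clock: 18.95
tcp_pos: [0.6648, 0.1152, 0.0028]
tool_rot: [-0.5, -0.5, 0.5, -0.5]
contact_force: [-0.2, -0.1, -0.5]
width: 0.0752
```

Call:
play_rows --pt "0 0 0" --pt "0 0 0" --pt "0 0 0" --pt "0 0 0" --pt "0 0 0" --pt "0 0 0" --turn '[0,0,0,0,0,0]' --gripper 42 --grip_force 35

```text
clock: 19.7
tcp_pos: [0.6652, 0.1153, 0.0037]
tool_rot: [0.5, 0.5, -0.5, 0.5]
contact_force: [-0.3, -0.6, 5.5]
width: 0.0487
```

Call:
play_rows --pt "-5 0 0" --pt "-15 0 0" --pt "-40 0 0" --pt "-50 0 0" --pt "-40 0 0" --pt "0 0 0" --pt "0 0 0" --turn '[0,0,0,0,0,0,0]'

```text
clock: 20.58
tcp_pos: [0.6646, 0.1148, 0.1533]
tool_rot: [-0.5, -0.5, 0.5, -0.5]
contact_force: [0.6, -0.8, -2.6]
width: 0.0482
```

```bash
python3 - <<'E'
from h import *
plan(.5045,.238,.02,0)
E
```

```text
tcp [0.6646 0.1148 0.1533] tilt 0.03 jaw -0.0 q7 -0.56 turn -0.0 offset mm [ 133.3 -160.  -123.2] w 0.0482 F [ 0.6 -0.8 -2.6] t 20.57
```

Call:
play_rows --pt "0 -20 -15" --pt "0 -40 -31" --pt "0 -45 -35" --pt "0 -38 -29" --pt "0 -17 -13" --pt "25 0 0" --pt "40 0 0" --pt "35 0 0" --pt "20 0 0" --pt "8 0 0" --pt "0 0 0" --pt "0 0 0" --turn '[0,0,0,0,0,0,0,0,0,0,0,0]'

```text
clock: 22.08
tcp_pos: [0.5055, 0.2383, 0.0259]
tool_rot: [0.5, 0.5, -0.5, 0.5]
contact_force: [0.0, -0.5, -2.1]
width: 0.0485
```

```bash
python3 - <<'E'
from h import *
plan(.5045,.238,.0055,0)
E
```

```text
tcp [0.5055 0.2383 0.0259] tilt 0.05 jaw -0.0 q7 -0.99 turn -0.0 offset mm [20.4 -1.   0.3] w 0.0485 F [ 0.  -0.5 -2.1] t 22.07
```

Call:
play_rows --pt "9 -1 0" --pt "6 0 0" --pt "4 0 0" --pt "1.5 0 0" --pt "0 0 0" --turn '[0,0,0,0,0]'

```text
clock: 22.7
tcp_pos: [0.5039, 0.2383, 0.0047]
tool_rot: [-0.5, -0.5, 0.5, -0.5]
contact_force: [-0.8, -0.4, -0.8]
width: 0.0483
```

Call:
play_rows --pt "0 0 0" --pt "0 0 0" --pt "0 0 0" --pt "-10 0 0" --pt "-40 0 0" --pt "-50 0 0" --pt "-40 0 0" --pt "0 0 0" --turn '[0,0,0,0,0,0,0,0]' --gripper 70

```text
clock: 23.7
tcp_pos: [0.5055, 0.2389, 0.1484]
tool_rot: [0.502, 0.499, -0.498, 0.5]
contact_force: [-0.6, 1.2, -1.1]
width: 0.07
```

```bash
python3 - <<'E'
from h import *
plan(.651,.2255,.02,-22)
plan(.651,.2255,.02)
E
```

```text
tcp [0.5055 0.2389 0.1484] tilt 0.34 jaw -0.0 q7 -0.89 turn 22.0 offset mm [129.1 139.4 -41.6] w 0.07 F [-0.6  1.2 -1.1] t 23.7
tcp [0.5055 0.2389 0.1484] tilt 0.34 jaw -0.0 q7 -0.89 turn 0 offset mm [129.1 144.9  13.6] w 0.07 F [-0.6  1.2 -1.1] t 23.7
```

Call:
play_rows --pt "0 20 2" --pt "0 40 3.5" --pt "0 45 4" --pt "0 30 2.5" --pt "0 11 1" --pt "0 0 0" --pt "0 0 0" --pt "0 0 0" --pt "30 0 0" --pt "40 0 0" --pt "35 0 0" --pt "15 0 0" --pt "5 0 0" --pt "0 0 0" --pt "0 0 0" --turn '[0,0,0,0,0,8,8,6,0,0,0,0,0,0,0]'

```text
clock: 25.58
tcp_pos: [0.6507, 0.2255, 0.0211]
tool_rot: [0.587, 0.395, -0.586, 0.395]
contact_force: [-0.3, -0.0, 0.4]
width: 0.0704
```

```bash
python3 - <<'E'
from h import *
plan(.651,.2255,.0045,-22)
s=snap('side');u,v=[int(k) for k in proj(s,[.651,.226,.03])]
cv2.imwrite('pics/g5.png',cv2.resize(s['img'][v-50:v+50,u-50:u+50,::-1],(500,500),interpolation=cv2.INTER_CUBIC))
E
```

```text
tcp [0.6507 0.2255 0.0211] tilt 0.11 jaw -22.0 q7 -1.08 turn -0.0 offset mm [16.6  0.3 -0.1] w 0.0704 F [-0.3 -0.   0.4] t 25.57
```

View pics/g5.png

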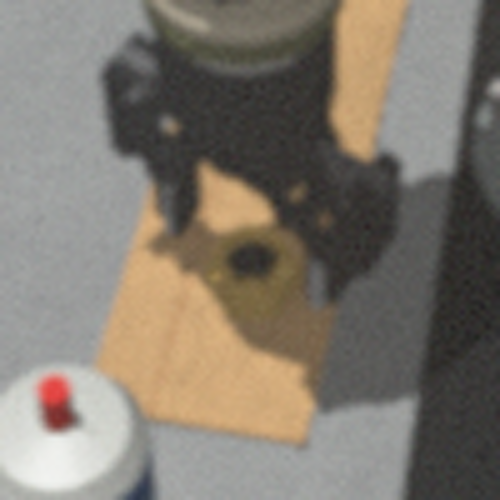

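Call:
play_rows --pt "8 0 0" --pt "5 0 0" --pt "3 0 0" --pt "0 0 0" --turn '[0,0,0,0]'

```text
clock: 26.12
tcp_pos: [0.6498, 0.2251, 0.0033]
tool_rot: [-0.586, -0.395, 0.586, -0.395]
contact_force: [0.2, 0.4, -0.0]
width: 0.0697
```

Call:
play_rows --pt "0 0 0" --pt "0 0 0" --pt "0 0 0" --pt "0 0 0" --pt "0 0 0" --pt "0 0 0" --pt "0 0 0" --turn '[0,0,0,0,0,0,0]' --gripper 30 --grip_force 30

```text
clock: 27.0
tcp_pos: [0.6503, 0.2253, 0.0041]
tool_rot: [0.586, 0.395, -0.586, 0.395]
contact_force: [0.4, -0.7, 5.2]
width: 0.0373
```

Call:
play_rows --pt "-5 0 0" --pt "-15 0 0" --pt "-40 0 0" --pt "-50 0 0" --pt "-40 0 0" --pt "0 0 0" --pt "0 0 0" --pt "0 0 0" --turn '[0,0,0,0,0,-8,-8,-6]'

```text
clock: 28.0
tcp_pos: [0.6499, 0.225, 0.1548]
tool_rot: [0.499, 0.501, -0.499, 0.501]
contact_force: [0.9, -0.1, -0.1]
width: 0.0373
```

```bash
python3 - <<'E'
from h import *
plan(.504,.305,.02,0)
s=snap('side');t=snap('top')
m=(cv2.cvtColor(cv2.GaussianBlur(t['img'],(3,3),0),cv2.COLOR_RGB2HSV)[:,:,2]>75).astype(np.uint8)
print('sb',fit(t,m,(.5045,.238),[(.025,.004),(.025,.019)],20))
print('hub',fit(t,m,(.506,.137),[(.056,.004),(.056,.029),(.031,.054)],34))
u,v=[int(k) for k in proj(s,[.651,.226,.15])];
A=cv2.resize(s['img'][v-45:v+35,u-40:u+40,::-1],(390,390),interpolation=cv2.INTER_CUBIC)
u,v=[int(k) for k in proj(t,[.507,.2,.02])]
B=cv2.resize(t['img'][v-35:v+35,u-35:u+35,::-1],(390,390),interpolation=cv2.INTER_CUBIC)
cv2.imwrite('pics/g6.png',np.hstack([A,B]))
E
```

```text
tcp [0.6499 0.225  0.1548] tilt 0.03 jaw 0.2 q7 -0.72 turn 0.2 offset mm [ 134.7 -145.9  -80. ] w 0.0373 F [ 0.9 -0.1 -0.1] t 28.0
sb (array([0.51346052, 0.22245915]), 4.385936135576319)
hub (array([0.50755908, 0.13963597]), 3.8026244700724843)
```

View pics/g6.png

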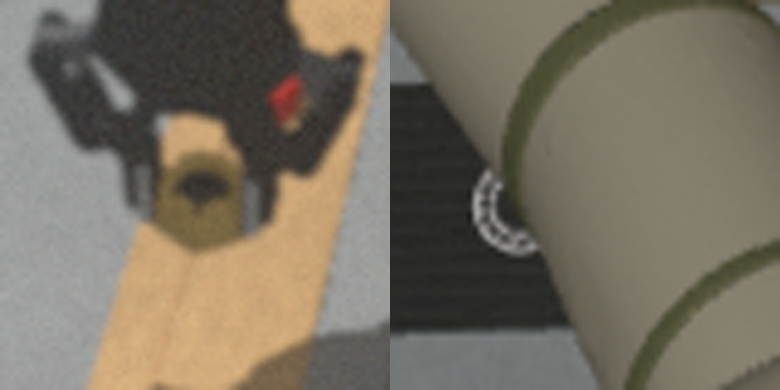

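Call:
play_rows --pt "0 -18 -10" --pt "0 -36 -20" --pt "0 -42 -22" --pt "0 -34 -19" --pt "0 -16 -9" --pt "25 0 0" --pt "40 0 0" --pt "35 0 0" --pt "20 0 0" --pt "8 0 0" --pt "0 0 0" --pt "0 0 0" --turn '[0,0,0,0,0,0,0,0,0,0,0,0]'

```text
clock: 29.6
tcp_pos: [0.5045, 0.3055, 0.0266]
tool_rot: [0.501, 0.5, -0.5, 0.5]
contact_force: [-0.5, 0.2, 0.1]
width: 0.0373
```

```bash
python3 - <<'E'
from h import *
plan(.504,.305,.0058,0)
t=snap('side')
m=(cv2.cvtColor(cv2.GaussianBlur(t['img'],(3,3),0),cv2.COLOR_RGB2HSV)[:,:,2]>75).astype(np.uint8)
print('sb',fit(t,m,(.5045,.238),[(.025,.004),(.025,.019)],20))
E
```

```text
tcp [0.5045 0.3055 0.0266] tilt 0.07 jaw -0.0 q7 -1.08 turn -0.0 offset mm [20.8 -0.5  0.5] w 0.0373 F [-0.5  0.2  0.1] t 29.6
sb (array([0.50647838, 0.2787425 ]), 0.5458849690606727)
```

Call:
play_rows --pt "9 -0.5 0.5" --pt "6 0 0" --pt "4 0 0" --pt "1.5 0 0" --pt "0 0 0" --turn '[0,0,0,0,0]'

```text
clock: 30.28
tcp_pos: [0.5035, 0.3048, 0.0052]
tool_rot: [-0.5, -0.5, 0.5, -0.5]
contact_force: [-0.2, 0.4, -0.6]
width: 0.0373
```

Call:
play_rows --pt "0 0 0" --pt "0 0 0" --pt "0 0 0" --pt "-10 0 0" --pt "-40 0 0" --pt "-50 0 0" --pt "-40 0 0" --pt "0 0 0" --turn '[0,0,0,0,0,0,0,0]' --gripper 70

```text
clock: 31.28
tcp_pos: [0.5049, 0.3056, 0.1491]
tool_rot: [0.502, 0.499, -0.498, 0.5]
contact_force: [-0.1, 0.1, -0.0]
width: 0.07
```

```bash
python3 - <<'E'
from h import *
plan(.6655,.0177,.025,0)
E
```

```text
tcp [0.5049 0.3056 0.1491] tilt 0.35 jaw -0.0 q7 -0.98 turn -0.0 offset mm [124.  159.9 288.3] w 0.07 F [-0.1  0.1 -0. ] t 31.27
```

Call:
play_rows --pt "0 15 27" --pt "0 26 46" --pt "0 28 50" --pt "0 28 50" --pt "0 28 50" --pt "0 25 44" --pt "0 12 20" --pt "25 0 0" --pt "35 0 0" --pt "30 0 0" --pt "15 0 0" --pt "10 0 0" --pt "0 0 0" --pt "0 0 0" --turn '[0,0,0,0,0,0,0,0,0,0,0,0,0,0]'

```text
clock: 33.02
tcp_pos: [0.666, 0.0178, 0.0312]
tool_rot: [0.5, 0.5, -0.5, 0.5]
contact_force: [0.2, 0.5, 0.1]
width: 0.0704
```

```bash
python3 - <<'E'
from h import *
plan(.6655,.0177,.006,0)
s=snap('side');t=snap('top')
for P in(s,t):
    hsv=cv2.cvtColor(cv2.GaussianBlur(P['img'],(3,3),0),cv2.COLOR_RGB2HSV).astype(int)
    m=(hsv[:,:,2]>75).astype(np.uint8)
    for n,g,pa in(('sb',(.5045,.238),[(.025,.004),(.025,.019)]),('nut',(.504,.305),[(.021,.004),(.021,.02),(.0165,.028)])):
        try:print(n,fit(P,m,g,pa,17))
        except Exception as e:print(n,e)
u,v=[int(k) for k in proj(s,[.666,.018,.03])];
A=cv2.resize(s['img'][v-40:v+40,u-40:u+40,::-1],(390,390),interpolation=cv2.INTER_CUBIC)
u,v=[int(k) for k in proj(t,[.507,.24,.02])]
B=cv2.resize(t['img'][v-40:v+40,u-40:u+40,::-1],(390,390),interpolation=cv2.INTER_CUBIC)
cv2.imwrite('pics/g7.png',np.hstack([A,B]))
E
```

```text
tcp [0.666  0.0178 0.0312] tilt 0.07 jaw -0.0 q7 -0.53 turn -0.0 offset mm [25.2 -0.6  0.2] w 0.0704 F [0.2 0.5 0.1] t 33.02
sb (array([0.5037906 , 0.23628619]), 1.1658665122965786)
nut (array([0.50306918, 0.30312212]), 1.229387294100762)
sb (array([0.50416061, 0.23748841]), 1.1114440048882717)
nut (array([0.50354332, 0.30529005]), 1.0972318447525349)
```

View pics/g7.png

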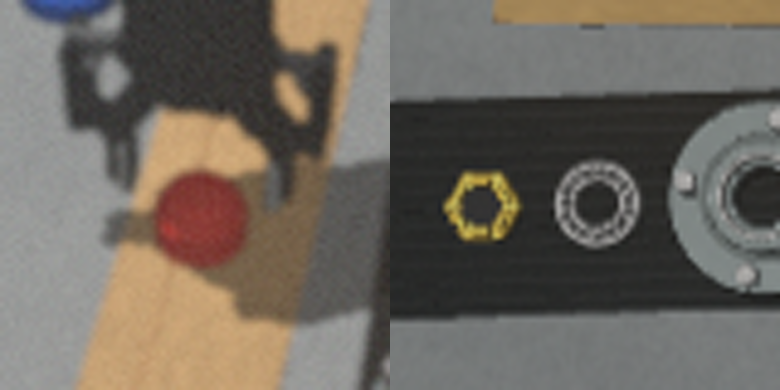

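Call:
play_rows --pt "10 -0.5 0" --pt "8 0 0" --pt "5 0 0" --pt "1.5 0 0" --pt "0 0 0" --turn '[0,0,0,0,0]'

```text
clock: 33.75
tcp_pos: [0.6649, 0.0178, 0.0056]
tool_rot: [0.5, 0.5, -0.5, 0.5]
contact_force: [-0.4, -0.0, -0.8]
width: 0.0697
```

Call:
play_rows --pt "0 0 0" --pt "0 0 0" --pt "0 0 0" --pt "0 0 0" --pt "0 0 0" --pt "0 0 0" --turn '[0,0,0,0,0,0]' --gripper 42 --grip_force 25

```text
clock: 34.5
tcp_pos: [0.6652, 0.0177, 0.0063]
tool_rot: [0.5, 0.5, -0.5, 0.5]
contact_force: [-1.1, 0.5, 5.3]
width: 0.0489
```

Call:
play_rows --pt "-5 0 0" --pt "-15 0 0" --pt "-40 0 0" --pt "-50 0 0" --pt "-40 0 0" --pt "0 0 0" --pt "0 0 0" --turn '[0,0,0,0,0,0,0]'

```text
clock: 35.38
tcp_pos: [0.6647, 0.0174, 0.156]
tool_rot: [-0.5, -0.5, 0.5, -0.5]
contact_force: [-0.6, 0.3, -0.7]
width: 0.0484
```

```bash
python3 - <<'E'
from h import *
plan(.5032,.372,.025,0)
E
```

```text
tcp [0.6647 0.0174 0.156 ] tilt 0.02 jaw -0.0 q7 -0.45 turn -0.0 offset mm [ 130.9 -161.5 -354.7] w 0.0484 F [-0.6  0.3 -0.7] t 35.38
```

Call:
play_rows --pt "0 -10 -22" --pt "0 -20 -44" --pt "0 -23 -50" --pt "0 -23 -51" --pt "0 -23 -51" --pt "0 -23 -50" --pt "0 -21 -46" --pt "0 -13 -29" --pt "0 -5.5 -11.5" --pt "25 0 0" --pt "35 0 0" --pt "35 0 0" --pt "20 0 0" --pt "10 0 0" --pt "0 0 0" --pt "0 0 0" --turn '[0,0,0,0,0,0,0,0,0,0,0,0,0,0,0,0]'

```text
clock: 37.38
tcp_pos: [0.504, 0.3726, 0.0317]
tool_rot: [0.501, 0.5, -0.5, 0.5]
contact_force: [0.8, 1.3, -0.3]
width: 0.0489
```

```bash
python3 - <<'E'
from h import *
plan(.5032,.372,.008,0)
E
```

```text
tcp [0.504  0.3726 0.0317] tilt 0.08 jaw -0.0 q7 -1.15 turn -0.0 offset mm [23.7 -0.9  0.6] w 0.0489 F [ 0.8  1.3 -0.3] t 37.38
```

Call:
play_rows --pt "10 -0.9 0.6" --pt "7 0 0" --pt "5 0 0" --pt "1.5 0 0" --pt "0 0 0" --turn '[0,0,0,0,0]'

```text
clock: 38.0
tcp_pos: [0.5025, 0.3716, 0.0073]
tool_rot: [-0.5, -0.5, 0.5, -0.5]
contact_force: [-0.6, -0.5, 1.2]
width: 0.0491
```

Call:
play_rows --pt "0 0 0" --pt "0 0 0" --pt "0 0 0" --pt "-10 0 0" --pt "-40 0 0" --pt "-50 0 0" --pt "-50 0 0" --pt "-50 0 0" --pt "-30 0 20" --pt "0 0 40" --pt "0 0 50" --pt "0 0 50" --pt "0 0 50" --pt "0 0 50" --pt "0 0 50" --pt "0 0 50" --pt "0 0 50" --pt "0 0 50" --pt "0 0 50" --pt "0 0 50" --turn '[0,0,0,0,0,0,0,0,0,0,0,0,0,0,0,0,0,0,0,0]' --gripper 70

```text
clock: 40.5
tcp_pos: [0.5023, -0.1899, 0.2381]
tool_rot: [0.5, 0.5, -0.5, 0.5]
contact_force: [1.1, 0.2, 0.5]
width: 0.07
```

Call:
play_rows --pt "0 0 40" --pt "0 0 40" --pt "0 0 40" --pt "0 0 40" --pt "0 0 20" --pt "0 0 0" --pt "0 0 0" --turn '[0,0,0,0,0,0,0]'

```text
clock: 41.38
tcp_pos: [0.5029, -0.3664, 0.2375]
tool_rot: [0.5, 0.501, -0.499, 0.5]
contact_force: [1.0, 0.8, -1.1]
width: 0.0697
```

```bash
python3 - <<'E'
from h import *
plan()
s=snap('side');t=snap('top')
for P in(t,s):
    hsv=cv2.cvtColor(cv2.GaussianBlur(P['img'],(3,3),0),cv2.COLOR_RGB2HSV).astype(int)
    m=(hsv[:,:,2]>75).astype(np.uint8)
    o=((hsv[:,:,0]<22)&(hsv[:,:,1]>110)&(hsv[:,:,2]>70)).astype(np.uint8)
    for n,g,pa,w,mm in(('hub',(.506,.137),[(.056,.004),(.056,.029),(.031,.054)],34,m),('lb',(.507,.0246),[(.0295,.004),(.0295,.021),(.026,.031)],22,m),('seal',(.507,.0246),[(.026,.021),(.026,.031)],22,o),('sb',(.5045,.238),[(.025,.004),(.025,.019)],17,m),('nut',(.504,.305),[(.021,.004),(.021,.02),(.0165,.028)],17,m),('cap',(.503,.372),[(.025,.004),(.025,.026),(.016,.037)],21,m)):
        try:
            r,a=fit(P,mm,g,pa,w);print(n,r.round(4),round(a,2))
        except Exception as e:print(n,e)
A=cv2.resize(t['img'][160:290,100:360,::-1],(780,390),interpolation=cv2.INTER_CUBIC)
cv2.imwrite('pics/g8.png',A)
cv2.imwrite('pics/g9.png',cv2.resize(s['img'][150:384,180:400,::-1],None,fx=2.5,fy=2.5,interpolation=cv2.INTER_CUBIC))
E
```

```text
tcp [ 0.5029 -0.3664  0.2375] tilt 0.05 jaw 0.1 q7 0.31 turn 0 offset mm [0. 0. 0.] w 0.0697 F [ 1.   0.8 -1.1] t 41.38
hub [0.5065 0.137 ] 1.06
lb [0.5068 0.0246] 1.16
seal [0.5068 0.0235] 1.05
sb [0.5039 0.2374] 1.13
nut [0.5036 0.3053] 1.11
cap [0.503  0.3721] 1.05
hub [0.508  0.1419] 2.69
lb [0.5085 0.0509] 2.5
seal [0.5058 0.0217] 1.08
sb [0.5039 0.2362] 1.16
nut [0.5031 0.3031] 1.22
cap [0.5025 0.3701] 1.18
```

View pics/g8.png

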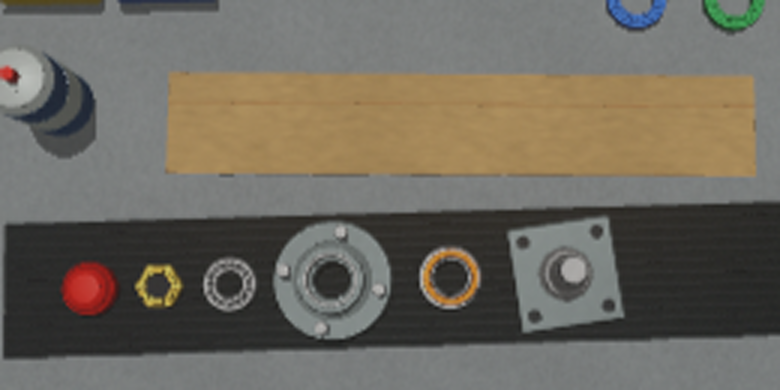

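View pics/g9.png

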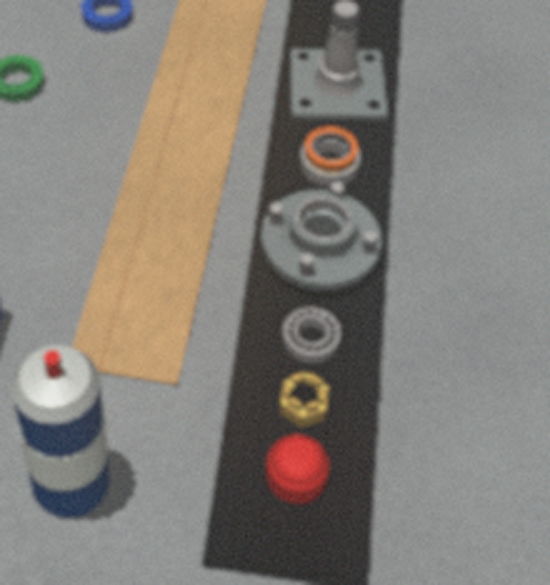

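Both views show the layout as asked: stub, large bearing with seal, hub, small bearing, nut, cap. Handing in.

```bash
python3 -c "
from h import *
print(bot.job_done())"
```

```text
the job is handed in; nothing more can be done
None
```

The layout is finished and handed in, about 41 s into the 125 s limit. The judging gave no verdict back. The large bearing sits midway between the stub axle and the hub with the orange seal on top. On the hub's other side are the small bearing, castle nut and red cap in one line.

Last checks after the arm had moved clear, top view:

| Check | Result |
|---|---|
| Large bearing | (0.507, 0.025) m, within 1 mm of the midpoint |
| Seal on the bearing | lying flat, about 1 mm off centre |
| Small bearing, nut and cap | y = 0.237, 0.305 and 0.372 m |
| Gaps hub to cap | 19–21 mm, from the measured centres and the sizes given |
| Distance from the mat's middle line | within about 1 mm |
| Hub | did not move |

- **Disagreement:** the side camera put the parts about 1–2 mm lower in y than the top camera. I took that as the stated calibration error.
- **Failed fits:** the side camera's fits for the hub and the large bearing merged with their neighbours and were thrown out. Those two positions rest on the top view and on looking at the pictures.
- **Not re-measured:** I only judged the stub axle's and can's positions by eye in the final pictures, and they looked unmoved. The tub was not in those crops, but the arm stayed clear of it.

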